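Index the filling funnel to the open bottle

ROBOT

A 6-joint arm with a two-finger parallel gripper is mounted at the origin on the work surface. World frame = base frame: x ahead of the robot, y to its left, z up, the work surface at z = 0. Lengths are in m, angles in rad, forces in N, time in s.
With the tool pointing down it reaches from about 0.375 to 0.9 m from the base axis. Payload 3.1 kg.
Tool frame: the origin (TCP) lies midway between the tips of the shut fingers; the grasp point (between the pads) lies 19 mm behind it; z points along the fingers, y is the line along which they close (so a half turn about z gives the same grasp; the last joint's range is limited). The gripper opens to 87 mm and grips with 3 to 60 N. Pads are 19 mm wide; open, the fingers measure 117 mm over their backs; the gripper's body (75 mm by 190 mm) begins 51 mm behind the grasp point.
Start: joints at [0.942, 0.527, 1.433, -0, 1.181, -0.178], TCP at [0.272, 0.563, 0.223] pointing down, gripper open.
Joint ranges: [-3.08, 3.08], [-0.75, 2.2], [0.22, 2.44], [-1.43, 4.57], [0, 2.65], [-2.85, 2.85]. Speed limits (rad/s): [2.79, 2.79, 3.14, 3.14, 3.14, 3.14].

INTERFACE

Orientations are given as a unit quaternion [x, y, z, w].
In Python, from cell import manip, ungrasp, grab, solve_ik, telemetry, optics, workorder gives the robot as it stands. Calls block until the motion is done:
- manip.move_to(position, orientation): joint-space move of the TCP to a pose.
- manip.move_l(position, attitude=None, max_speed=0.15, threshold=None): straight line of the TCP; attitude=None keeps the orientation; max_speed is the mean speed in m/s. With threshold (N) it stops when the force on the tool has changed by that much, and returns True; else False.
- manip.move_j(angles): joint-space move.
- ungrasp() and grab(f_grip=None): open the fingers fully, or close them until they stop; f_grip is the grip in N (None keeps the last).
- manip.sleep(seconds).
- solve_ik(position, orientation): joint angles nearest the present ones, or None.
- telemetry.read_state(): the state.
- optics.camera(name): name is "scene" or "side" or "wrist"; returns the picture (400x640x3 uint8, red, green, blue); there is no depth.
- optics.camera_model(name): a dict with "intrinsics" (3x3 intrinsics, pixels), "origin" and "attitude" of the camera in the world. Camera axes: x right, y up, looking along -z (the intrinsics and any distortion apply to the point x, -y, -z); pixel columns grow to the right and rows downward; lengths in m; the calibration is good to about 2 mm. A picture is of the moment at which its call begins: read the wrist's pose just before it. camera_model takes no time and is no camera call; for the wrist camera it gives the pose at the moment of the call.
A pose or a line that the arm cannot do raises manip.MotionError and nothing moves.
- workorder.job_done(): hands the job in; it is judged then, once.
The state is a dict: "t": time; "q": joint angles; "qd": joint speeds; "effort": joint torques, N m; "tool_pos": TCP position; "eef_rot": TCP orientation; "contact_force": force on the tool from outside, world axes, zero at the start; "wrist_torque": the same for the moment, N m; "gripper_width": finger opening in m; "gripper_force": force on a finger pad.
Only numpy, scipy, OpenCV 4.12 (cv2) and the standard library are available. Lean on these libraries where they do the work, as an engineer would, in place of code of your own. Each camera call takes 0.05 s, during which the arm holds its last target. There are 200 camera calls.

TASK

The filling funnel rides on a swing arm that is locked by a spring index pin; swing it one hole over, so that it stands above the one bottle on the jig that has no cap. Hook a fingertip under the pin's ring (do not pinch it), lift the pin out of its hole, swing the arm to the next hole on the proper side, then let the pin snap fully home there and take the hand away. Leave the bottles and the cup on the jig standing where they are.

Things in the scene. Friction and masses are not known exactly. Their poses are not given: they have to be found in the camera images.
- swing_arm (a joint): Angle of the swing arm about its upright pivot, rad: 0 = middle hole, where it starts (+-0.008 play); next holes at +-0.349 (20 degrees), outer ones at +-0.698, stops at +-0.80. Positive = anticlockwise from above: the funnel end goes to the robot's left, the ring end to its right. About 0.15 N m of friction: the unlocked arm stays where it is left.
- index_pin (a joint): Lift of the upright index pin, m: 0 = home, 0.024 = top stop. The pin (10 mm thick, round tip) stands 12 mm deep in its 12 mm wide hole, so it is clear from 0.013 up. Let go over solid plate it rests at 0.012, and drops in when swung over a hole. Spring: 4.5 N when home, plus 150 N/m (about 7 N at 0.018).
- pull_ring: Rigid steel D ring of 6 mm wire on top of the index pin, moving with it. Origin: middle of the wire of its straight level top bar, 75 mm above the arm's top, 225 mm above the table when home. y along that bar, x level along the arm to the pivot, away from the robot, z up. Opening 52 mm wide (top bar straight over the middle 42), about 44 high along the ring.
- ring_foot (a point): Lowest point of the D ring, on the pin's axis: 25 mm in -x and 43 mm below the top bar, as the ring leans 30 degrees towards the pivot. The ring is free from the robot's side. Closed fingertips up to 32 mm wide and 24 thick, pointing away from the robot and about 45 degrees down, pass through under the bar, which then lies on the fingers' upper side.
- pivot (a point): Point on the arm's upright pivot axis at the arm's top, 150 mm above the table. x points along the arm from the ring end to the funnel end. The arm is a level aluminium bar, 260 x 34 x 12 mm; the pin stands 130 mm from the pivot at the near end, the funnel 135 mm from it at the far end. Under the near part lies the steel index plate with five holes.
- funnel_spout (a point): Centre of the lower mouth of the steel funnel (72 mm wide at its top) at the far end of the swing arm, 126 mm above the table. It clears the tops of the bottles.
- jig: The jig, fixed to the table: wooden board 380 x 300 x 18 mm with a column that carries index plate and arm. Origin: on the table, straight under the pivot; x away from the robot along the arm's middle position, y to the left, z up. Five bottle places lie on its far part, one for each hole, on an arc of 135 mm radius about the pivot.
- open_bottle: The one bottle without a cap: loose amber glass bottle, 42 mm wide, 85 mm high, open neck. Stands on the jig's board, on the place next to the middle one, left or right. Origin: centre of its underside, z up.
- capped_next: Loose amber bottle with white screw cap, 42 mm wide, 91 mm high, on the other place next to the middle one. Origin: centre of its underside.
- capped_mid: Same capped bottle, on the middle place, under the funnel at the start. Origin: centre of its underside.
- capped_left: Same capped bottle, on the leftmost place. Origin: centre of its underside.
- capped_right: Same capped bottle, on the rightmost place. Origin: centre of its underside.
- stray_bottle: Same capped bottle, standing on the board's near left corner, beside the ring end of the arm and lower than it. Origin: centre of its underside.
- cap_cup: Clear plastic cup, 60 mm wide, 45 mm high, loose on the right side of the board. Origin: centre of its underside.
Things that resemble listed ones, but are neither listed nor needed, are in the scene too. What is shaped like the capped_mid but purple is not meant.

How it is judged:
By the outcome, as a careful person would: the job done as asked, in the order asked, and still so for the second after the job is handed in, with the robot touching nothing.
It also fails if it takes over 42 s, if anything falls off the work surface, if the arm or the gripper's body presses on something with over 40 N, if the wrist force passes 120 N, or if a joint passes its speed limit or range.

## Working session

There is one attempt and no reset: what is moved stays moved. The work goes in short steps, each a Python script; the robot and the scene stay as the last script left them, time stands still between calls to the robot, and variables do not carry over. Pictures are saved under pics/ and viewed, at most 10 in all, crops included, and the job is handed in when it is done.

```bash
mkdir -p pics; python3 - <<'E'
from cell import *
import cv2,numpy as np
for n in("scene","side"):
    im=optics.camera(n); cv2.imwrite(f"pics/{n}0.png",im[:,:,::-1])
    m=optics.camera_model(n); print(n,{k:(np.round(v,4).tolist() if not isinstance(v,str) else v) for k,v in m.items()})
print(telemetry.read_state()["t"])
E
```

```text
scene {'intrinsics': [[475.45, 0.0, 312.3096], [0.0, 475.45, 201.5959], [0.0, 0.0, 1.0]], 'origin': [0.8866, -0.3098, 0.7586], 'attitude': [0.3017, 0.1025, 0.285, 0.904]}
side {'intrinsics': [[449.9814, 0.0, 320.6942], [0.0, 449.9814, 210.3085], [0.0, 0.0, 1.0]], 'origin': [0.5548, 0.5458, 0.6793], 'attitude': [-0.0154, 0.3754, 0.9251, -0.0559]}
0.1
```

View pics/scene0.png

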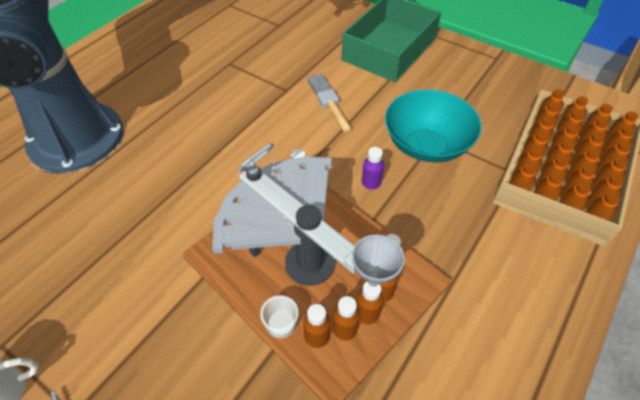

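View pics/side0.png

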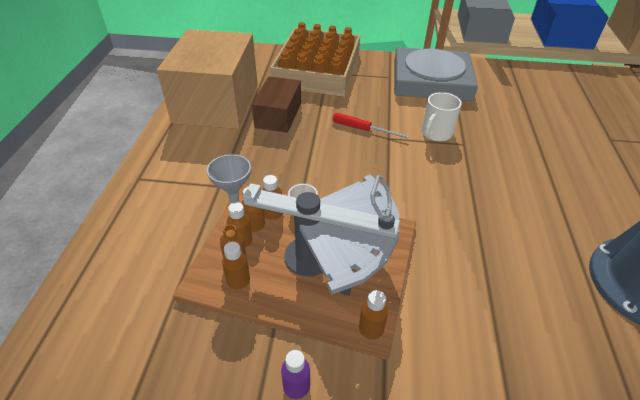

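Scene view: the jig has its arm with the pivot at about (308,215), the funnel at (378,258) and the ring at (257,157). Side view: the pivot is at (308,203), the funnel at (230,172) and the ring at (378,195). An uncapped amber neck shows at about (230,232), between the capped bottles at (233,250) and (236,210). The purple bottle and the crate bottles are decoys. I'll enlarge both views to confirm.

```bash
python3 - <<'E'
import cv2
a=cv2.imread("pics/side0.png")[150:300,200:400]; cv2.imwrite("pics/sidec.png",cv2.resize(a,None,fx=4,fy=4,interpolation=2))
a=cv2.imread("pics/scene0.png")[135:285,220:420]; cv2.imwrite("pics/scenec.png",cv2.resize(a,None,fx=4,fy=4,interpolation=2))
E
```

```text
(no output)
```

View pics/sidec.png

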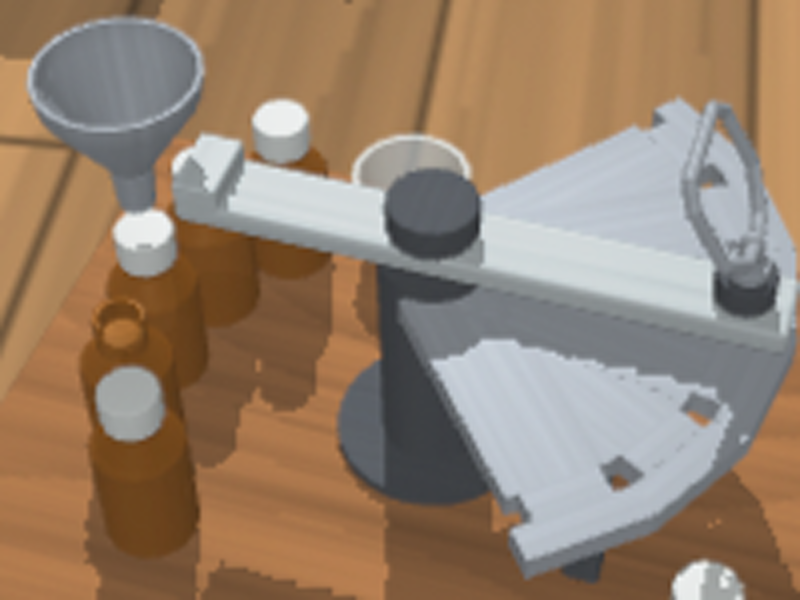

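View pics/scenec.png

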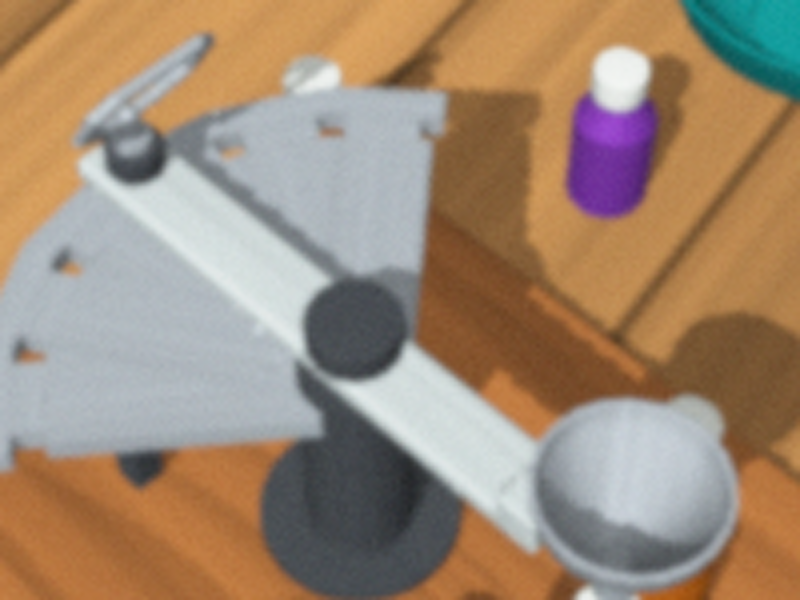

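The enlarged crops give these candidates, front to back in the side view:
- **Leftmost:** crop (130,400), white cap.
- **Left-next:** crop (120,325), an open amber neck with no cap.
- **Middle:** crop (145,240), capped, under the spout.
- **Right-next and rightmost:** both capped.

The open bottle is the left-next one, so the arm goes to +0.349 and the ring end swings to the robot's right. Next I'll triangulate.

```bash
cat > h.py <<'E'
from cell import *
import cv2,numpy as np
from scipy.spatial.transform import Rotation as R
def ray(n,uv,m=None):
    m=m or optics.camera_model(n); K=np.array(m["intrinsics"])
    d=np.linalg.inv(K)@[uv[0],uv[1],1]; d=R.from_quat(m["attitude"]).apply(d*[1,-1,-1])
    return np.array(m["origin"]),d/np.linalg.norm(d)
def plane(n,uv,z):
    o,d=ray(n,uv); return o+d*(z-o[2])/d[2]
def tri(a,b):
    (o,d),(p,e)=ray("side",a),ray("scene",b)
    s=np.linalg.lstsq(np.c_[d,-e],p-o,rcond=None)[0]
    x,y=o+s[0]*d,p+s[1]*e; return (x+y)/2,np.linalg.norm(x-y)
E
cat > m.py <<'E'
from h import *
np.set_printoptions(precision=4,suppress=True)
S=lambda u,v:(200+u/4,150+v/4); C=lambda u,v:(220+u/4,135+v/4)
for n,a,b in [("hubtop",(433,203),(355,320)),("rim",(117,75),(637,490)),("knob",(748,270),(136,142)),("barR",(717,106),(82,135)),("barL",(690,182),(207,42)),
  ("cap_left",(130,390),(690,410))]:
    print(n,*tri(S(*a),C(*b)))
print("bar z.225 side",plane("side",S(717,106),.225),plane("side",S(690,182),.225))
print("bar z.225 scene",plane("scene",C(82,135),.225),plane("scene",C(207,42),.225))
print("open neck z.085", plane("side",S(121,312),.103))
for q in [(82,165),(175,152),(540,520),(285,640)]: print(q,plane("scene",C(*q),.15))
for q in [(205,137),(795,285),(785,340)]: print(q,plane("side",S(*q),.15))
E
python3 m.py
```

```text
hubtop [0.629  0.0295 0.1634] 0.0022303748084321596
rim [0.7628 0.0066 0.1973] 0.0038383261304341353
knob [0.5014 0.0516 0.1637] 0.0032230843975128392
barR [0.5177 0.012  0.2144] 0.0017153986877526787
barL [0.5301 0.0695 0.2251] 0.00471433083051402
cap_left [0.7437 0.0998 0.1113] 0.001876408525034918
bar z.225 side [0.5193 0.0248 0.225 ] [0.528  0.0678 0.225 ]
bar z.225 scene [0.5239 0.0056 0.225 ] [0.5327 0.0697 0.225 ]
open neck z.085 [0.7601 0.0514 0.103 ]
(82, 165) [0.4838 0.0372 0.15  ]
(175, 152) [0.5115 0.065  0.15  ]
(540, 520) [0.7318 0.003  0.15  ]
(285, 640) [ 0.6841 -0.0884  0.15  ]
(205, 137) [ 0.7332 -0.0121  0.15  ]
(795, 285) [0.4796 0.0432 0.15  ]
(785, 340) [0.4836 0.0732 0.15  ]
```

Checks: the pivot is at (0.629, 0.0295). Pivot-to-knob is 0.1295 (given 0.130) and pivot-to-rim is 0.1357 (given 0.135). Both give a yaw of -0.17. The bar measures (0.524, 0.046), against (0.5255, 0.047) predicted. The open neck measures (0.760, 0.051), against (0.762, 0.0535) for the +0.349 place. They all agree, so I'll move.

```bash
cat >> h.py <<'E'
PIV=np.array([.629,.0295]); YAW=-.1705
def pose(th,fwd,perp,lift=0.,side=1,lat=0.):
    """TCP fwd metres past the bar along the fingers, finger axis perp below the bar; th = arm angle, lat = to the left"""
    a=YAW+th; u=np.array([np.cos(a),np.sin(a),0]); v=np.array([-u[1],u[0],0]); k=np.array([0,0,1.])
    d=(u-k)/2**.5; n=(u+k)/2**.5
    p=np.r_[PIV,0]-.105*u+.225*k-perp*n+fwd*d+lift*k+lat*v
    y=side*v
    return p,R.from_matrix(np.c_[np.cross(y,d),y,d]).as_quat()
def st():
    s=telemetry.read_state(); return "t %.2f tcp %s F %s M %s w %.4f"%(s["t"],np.round(s["tool_pos"],4),np.round(s["contact_force"],2),np.round(s["wrist_torque"],2),s["gripper_width"])
E
python3 - <<'E'
from h import *
for sd in(1,-1):
    for a in[(0,-.12,.024),(0,.02,.024),(.349,.02,.024)]:
        q=solve_ik(*pose(*a,side=sd)); print(sd,a,None if q is None else np.round(q,2))
E
```

```text
1 (0, -0.12, 0.024) [-0.05  0.01  2.33 -1.29  0.09 -0.2 ]
1 (0, 0.02, 0.024) [-0.09  0.41  2.28  3.32  0.34  1.46]
1 (0.349, 0.02, 0.024) [-0.45  0.41  2.31  2.07  0.5   2.11]
-1 (0, -0.12, 0.024) None
-1 (0, 0.02, 0.024) [-0.09  0.41  2.28  3.32  0.34 -1.68]
-1 (0.349, 0.02, 0.024) [-0.45  0.41  2.31  2.07  0.5  -1.03]
```

```bash
sed -i 's/side=1,lat=0.):/side=1,lat=0.,pitch=45):/; s|d=(u-k)/2\*\*.5; n=(u+k)/2\*\*.5|c,s=np.cos(np.radians(pitch)),np.sin(np.radians(pitch)); d=c*u-s*k; n=s*u+c*k|' h.py
python3 - <<'E'
from h import *
for p in(30,35,40,45,50,55,60):
  for sd in(1,-1):
    print(p,sd,end=" ")
    for a in[(0,-.08,.024),(0,.02,.024),(0,.02,.024,.035),(.36,.02,.024,.035),(.36,-.08,.024)]:
        q=solve_ik(*pose(*a,side=sd,pitch=p)); print(None if q is None else np.round(q,2)[1:].tolist(),end=" ")
    print()
E
```

```text
30 1 None [0.64, 2.44, 3.24, 0.99, 1.56] [0.5, 2.41, 3.26, 0.82, 1.54] [0.51, 2.44, 2.3, 0.91, 1.74] None 
30 -1 None [0.64, 2.44, 3.24, 0.99, -1.58] [0.5, 2.41, 3.26, 0.82, -1.6] [0.51, 2.44, 2.3, 0.91, -1.4] None 
35 1 None [0.55, 2.39, 3.25, 0.76, 1.54] [0.42, 2.36, 3.28, 0.6, 1.51] [0.42, 2.38, 2.2, 0.73, 1.91] None 
35 -1 None [0.55, 2.39, 3.25, 0.76, -1.6] [0.42, 2.36, 3.28, 0.6, -1.63] [0.42, 2.38, 2.2, 0.73, -1.23] None 
40 1 [0.2, 2.42, 3.41, 0.36, 1.4] [0.47, 2.34, 3.27, 0.54, 1.52] [0.36, 2.3, 3.32, 0.39, 1.46] [0.35, 2.32, 2.03, 0.57, 2.12] None 
40 -1 [0.2, 2.42, 3.41, 0.36, -1.74] [0.47, 2.34, 3.27, 0.54, -1.63] [0.36, 2.3, 3.32, 0.39, -1.68] [0.35, 2.32, 2.03, 0.57, -1.02] None 
45 1 [0.13, 2.33, 3.78, 0.13, 1.01] [0.41, 2.28, 3.32, 0.34, 1.46] [0.31, 2.24, 3.44, 0.21, 1.34] [0.3, 2.26, 1.77, 0.45, 2.43] [0.11, 2.36, 1.44, 0.56, 2.63] 
45 -1 [0.13, 2.33, 3.78, 0.13, -2.13] [0.41, 2.28, 3.32, 0.34, -1.68] [0.31, 2.24, 3.44, 0.21, -1.8] [0.3, 2.26, 1.77, 0.45, -0.72] [0.11, 2.36, 1.44, 0.56, -0.52] 
50 1 [0.09, 2.25, -0.55, 0.12, -0.95] [0.37, 2.23, 3.47, 0.16, 1.31] [0.28, 2.19, 4.37, 0.05, 0.4] [0.27, 2.2, 1.4, 0.39, 2.83] None 
50 -1 [0.09, 2.25, -0.55, 0.12, 2.19] [0.37, 2.23, 3.47, 0.16, -1.83] [0.28, 2.19, 4.37, 0.05, -2.74] [0.27, 2.2, 1.4, 0.39, -0.31] [0.07, 2.27, 1.11, 0.52, -0.11] 
55 1 [0.08, 2.17, -0.18, 0.29, -1.32] [0.34, 2.17, -1.08, 0.05, -0.43] [0.26, 2.13, -0.28, 0.15, -1.23] None None 
55 -1 [0.08, 2.17, -0.18, 0.29, 1.82] [0.34, 2.17, -1.08, 0.05, 2.72] [0.26, 2.13, -0.28, 0.15, 1.91] [0.25, 2.14, 0.99, 0.39, 0.12] [0.06, 2.19, 0.79, 0.55, 0.25] 
60 1 [0.08, 2.09, -0.09, 0.46, -1.42] [0.32, 2.11, -0.19, 0.19, -1.32] [0.25, 2.07, -0.12, 0.31, -1.4] [0.24, 2.08, 0.65, 0.45, -2.67] [0.06, 2.1, 0.55, 0.61, -2.61] 
60 -1 [0.08, 2.09, -0.09, 0.46, 1.73] [0.32, 2.11, -0.19, 0.19, 1.82] [0.25, 2.07, -0.12, 0.31, 1.74] [0.24, 2.08, 0.65, 0.45, 0.48] [0.06, 2.1, 0.55, 0.61, 0.53]
```

```bash
python3 - <<'E'
from h import *
P=dict(side=-1,pitch=40)
grab(10)
manip.move_j([.942,.1,2.25,3.4,.4,-1.7]); print(st())
manip.move_to(*pose(0,-.07,.0245,**P)); print(st(),np.round(telemetry.read_state()["q"],2))
manip.move_l(pose(0,-.005,.0245,**P)[0],max_speed=.05,threshold=4) and print("touched")
print(st())
a=optics.camera("side")[140:260,320:480]; b=optics.camera("scene")[80:200,180:340]
cv2.imwrite("pics/ins.png",cv2.resize(np.hstack([a,b])[:,:,::-1],None,fx=2.5,fy=2.5,interpolation=2))
E
```

```text
t 4.48 tcp [0.2515 0.483  0.3872] F [ 0.39 -0.32 -0.06] M [-0.46  0.43  0.01] w 0.0004
t 6.22 tcp [0.4571 0.0596 0.2514] F [ 0.91 -0.24 -0.23] M [0.03 0.57 0.06] w 0.0001 [-0.05  0.23  2.41  3.38  0.38 -1.72]
t 7.67 tcp [0.506  0.0507 0.2096] F [-1.24  0.65  1.36] M [ 0.05  0.63 -0.01] w 0.0003
```

View pics/ins.png

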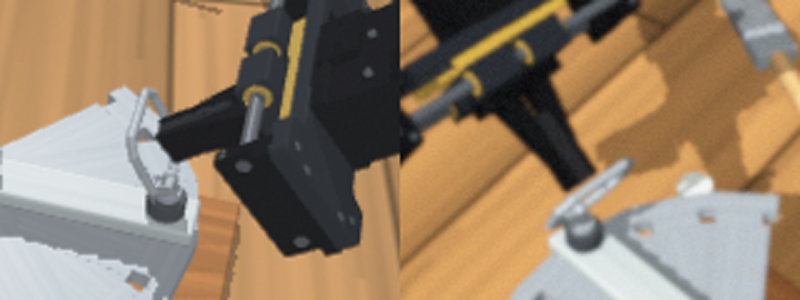

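Both halves of the picture show the closed fingertips, at (165,135) and (580,185), lined up with the middle of the ring opening and not touching anything. I'll go in and lift until contact.

```bash
python3 - <<'E'
from h import *
P=dict(side=-1,pitch=40)
if manip.move_l(pose(0,.02,.0245,**P)[0],max_speed=.05,threshold=4): print("touched going in")
else:
    print(st()); z0=telemetry.read_state()["tool_pos"][2]
    h=manip.move_l(pose(0,.02,.0245,.028,**P)[0],max_speed=.03,threshold=3.5)
    print(h,st(),"lift",telemetry.read_state()["tool_pos"][2]-z0)
a=optics.camera("side")[140:260,320:480]; b=optics.camera("scene")[80:200,180:340]
cv2.imwrite("pics/in2.png",cv2.resize(np.hstack([a,b])[:,:,::-1],None,fx=2.5,fy=2.5,interpolation=2))
E
```

```text
t 8.42 tcp [0.525  0.0474 0.1929] F [ 0.63  0.56 -0.43] M [0.01 0.6  0.05] w 0.0006
True t 9.01 tcp [0.5236 0.0477 0.2081] F [-0.06  0.06 -0.71] M [0.07 0.67 0.01] w 0.0008 lift 0.0151950189390469
```

View pics/in2.png

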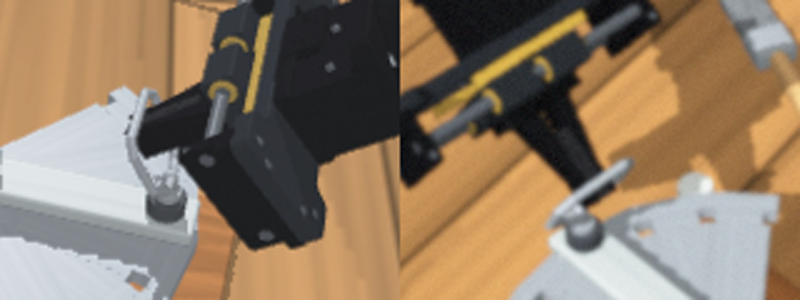

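The tips are inside the ring and under the bar, and contact came after a 15 mm lift, as expected. They overlap the bar by only about 8 mm, so I'll go 12 mm deeper and then lift the pin.

```bash
python3 - <<'E'
from h import *
P=dict(side=-1,pitch=40)
L=lambda l,f=.034,**k: pose(0,f,.0245,l,**P)[0]
print(manip.move_l(L(.011,.02),max_speed=.05), manip.move_l(L(.011),max_speed=.05,threshold=5),st())
for l in(.014,.018,.022,.026,.030,.034):
    manip.move_l(L(l),max_speed=.03); manip.sleep(.15); print(l,st())
    if telemetry.read_state()["contact_force"][2]<-9: break
a=optics.camera("side")[140:260,320:480]; b=optics.camera("scene")[80:200,180:340]
cv2.imwrite("pics/in3.png",cv2.resize(np.hstack([a,b])[:,:,::-1],None,fx=2.5,fy=2.5,interpolation=2))
E
```

```text
False False t 9.79 tcp [0.5359 0.0455 0.1949] F [ 0.59 -0.34 -0.2 ] M [0.06 0.6  0.02] w -0.0000
0.014 t 10.19 tcp [0.5352 0.0457 0.1982] F [-1.19 -0.26 -1.64] M [ 0.02  0.82 -0.04] w 0.0002
0.018 t 10.62 tcp [0.5344 0.0458 0.2014] F [-2.5   0.46 -5.09] M [ 0.13  1.55 -0.01] w 0.0005
0.022 t 11.06 tcp [0.5347 0.0457 0.2057] F [-5.43 -0.38 -7.12] M [ 0.29  1.93 -0.03] w 0.0007
0.026 t 11.49 tcp [0.5347 0.0457 0.2099] F [-6.14  0.75 -6.81] M [ 0.19  2.03 -0.07] w 0.0005
0.03 t 11.93 tcp [0.5347 0.0457 0.214 ] F [-5.29  0.13 -7.45] M [ 0.32  2.04 -0.05] w 0.0005
0.034 t 12.36 tcp [0.5346 0.0457 0.2181] F [-5.7   0.65 -8.41] M [ 0.28  2.19 -0.06] w 0.0003
```

View pics/in3.png

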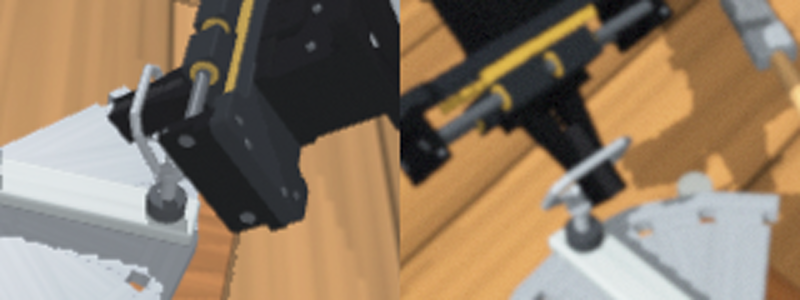

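The pin now stands out of its knob, with the tips through the ring and the bar resting on their upper side. It is lifted by about 17 mm at roughly 8 N. Next is the swing.

```bash
python3 - <<'E'
from h import *
P=dict(side=-1,pitch=40)
for th in np.linspace(0,.349,7)[1:]:
    p,q=pose(th,.034,.0245,.035,**P); manip.move_l(p,q,max_speed=.045)
    s=telemetry.read_state(); print(round(th,3),st())
    if np.linalg.norm(s["contact_force"])>25: break
manip.sleep(.2);print(st())
a=optics.camera("side")[140:290,200:400]; b=optics.camera("scene")[100:250,190:390]
cv2.imwrite("pics/sw_side.png",a[:,:,::-1]);cv2.imwrite("pics/sw_scene.png",b[:,:,::-1])
cv2.imwrite("pics/sw.png",cv2.resize(np.hstack([a,b])[:,:,::-1],None,fx=2,fy=2,interpolation=2))
E
```

```text
0.058 t 12.80 tcp [0.5339 0.0398 0.219 ] F [-5.11  0.34 -8.94] M [0.2  2.23 0.01] w 0.0008
0.116 t 13.12 tcp [0.5334 0.0342 0.219 ] F [-5.27 -0.16 -8.45] M [0.05 2.25 0.01] w 0.0006
0.174 t 13.44 tcp [0.5333 0.0287 0.219 ] F [-6.29  0.34 -8.35] M [-0.03  2.26  0.03] w 0.0005
0.233 t 13.75 tcp [0.5336 0.0231 0.219 ] F [-6.65 -0.32 -8.82] M [-0.23  2.29 -0.03] w 0.0006
0.291 t 14.04 tcp [0.5341 0.0175 0.219 ] F [-7.78 -1.46 -8.71] M [-0.34  2.4  -0.03] w 0.0004
0.349 t 14.32 tcp [0.535  0.0119 0.219 ] F [-8.15 -2.56 -8.48] M [-0.44  2.33 -0.03] w 0.0005
t 14.53 tcp [0.535 0.012 0.219] F [-8.19 -2.68 -8.28] M [-0.56  2.43 -0.09] w 0.0003
```

View pics/sw.png

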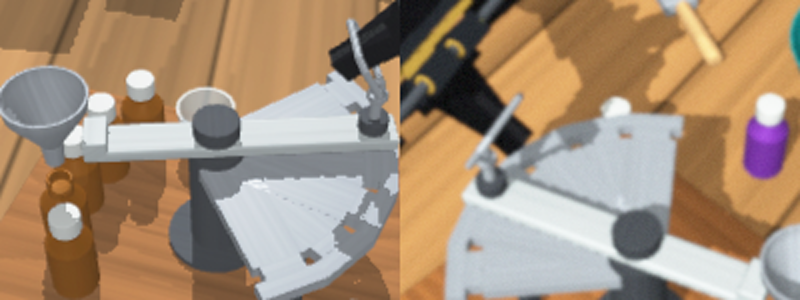

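The funnel now hangs beside the open bottle, and the arm followed the swing. I'll measure the actual angle from the knob and the rim.

```bash
python3 - <<'E'
from h import *
k,e=tri((200+374/2,140+115/2),(190+91/2,100+175/2))
a=PIV-k[:2]; print(k,e,np.hypot(*a),np.arctan2(a[1],a[0])-YAW)
r=plane("side",(200+43/2,140+93/2),.1973)[:2]-PIV; print(np.hypot(*r),np.arctan2(r[1],r[0])-YAW)
# arm light-grey top in side view: edge line through pixels
for u,v in[(110,126),(385,120),(110,150)]: print(plane("side",(200+u/2,140+v/2),.15))
E
```

```text
[0.50124622 0.00628837 0.16438488] 0.0015292986329093461 0.12984531963284476 0.3502298023960404
0.1345815497093854 0.31531838706396054
[0.71687483 0.032149   0.15      ]
[ 0.48976028 -0.00448379  0.15      ]
[0.71095001 0.05909072 0.15      ]
```

```bash
python3 - <<'E'
from h import *
P=dict(side=-1,pitch=40)
for l in(.031,.028,.025,.022,.019,.016):
    manip.move_l(pose(.349,.034,.0245,l,**P)[0],max_speed=.04); manip.sleep(.1); print(l,st())
    if telemetry.read_state()["contact_force"][2]>-3: break
E
```

```text
0.031 t 14.97 tcp [0.535  0.0121 0.2151] F [-8.27 -3.09 -8.34] M [-0.48  2.39 -0.06] w 0.0004
0.028 t 15.32 tcp [0.5351 0.0122 0.2122] F [-8.81 -2.65 -7.31] M [-0.52  2.34 -0.05] w 0.0003
0.025 t 15.68 tcp [0.5351 0.0122 0.2092] F [-8.05 -3.46 -7.57] M [-0.48  2.27 -0.08] w 0.0006
0.022 t 16.02 tcp [0.5351 0.0122 0.2063] F [-8.76 -2.96 -6.68] M [-0.52  2.3  -0.05] w 0.0005
0.019 t 16.38 tcp [0.5352 0.0122 0.2034] F [-9.53 -2.26 -5.99] M [-0.42  2.19 -0.  ] w 0.0006
0.016 t 16.73 tcp [0.5352 0.0122 0.2005] F [-9.55 -2.56 -4.88] M [-0.39  2.17 -0.01] w 0.0005
```

The bar kept loading the fingers well below the 12 mm resting height, so the pin is going into the hole. I'll lower fully, check the height and back out.

```bash
python3 - <<'E'
from h import *
P=dict(side=-1,pitch=40)
for l in(.012,.008,.002):
    manip.move_l(pose(.349,.034,.0245,l,**P)[0],max_speed=.04); manip.sleep(.1); print(l,st())
a=optics.camera("side")[140:290,200:400]; b=optics.camera("scene")[100:250,190:390]
cv2.imwrite("pics/dn.png",cv2.resize(np.hstack([a,b])[:,:,::-1],None,fx=2,fy=2,interpolation=2))
E
```

```text
0.012 t 17.07 tcp [0.5368 0.0123 0.1978] F [-5.87 -0.48 -4.45] M [-0.33  1.74  0.06] w 0.0005
0.008 t 17.43 tcp [0.5383 0.012  0.1945] F [-0.26 -0.55  0.02] M [-0.12  0.6   0.01] w 0.0004
0.002 t 17.82 tcp [0.5361 0.0126 0.1867] F [0.56 0.03 0.11] M [-0.09  0.55  0.04] w 0.0005
```

View pics/dn.png

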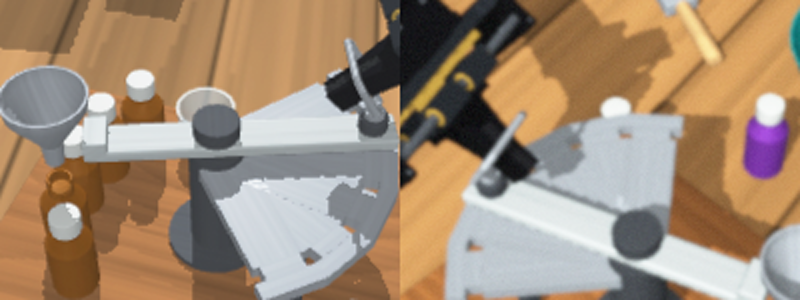

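The ring has dropped back down, with its knob seated, and contact was lost at the same height as when it was home. I'll withdraw and verify.

```bash
python3 - <<'E'
from h import *
P=dict(side=-1,pitch=40)
print(manip.move_l(pose(.349,.034,.0245,.002,**P)[0]+0,max_speed=.05))
print(manip.move_l(pose(.349,-.03,.0245,.002,**P)[0],max_speed=.06,threshold=5),st())
for f,l in[(-.055,.002),(-.045,.05),(-.045,.12)]:
    try: manip.move_l(pose(.349,f,.0245,l,**P)[0],max_speed=.08)
    except manip.MotionError as e: print(f,l,e)
q=list(telemetry.read_state()["q"]); q[0]+=.6
print(st(),np.round(q,2)); 
a=optics.camera("side")[140:290,200:400]; b=optics.camera("scene")[100:250,190:390]
cv2.imwrite("pics/end.png",cv2.resize(np.hstack([a,b])[:,:,::-1],None,fx=2,fy=2,interpolation=2))
E
```

```text
False
False t 19.39 tcp [0.4877 0.0039 0.2275] F [ 0.38  0.01 -0.53] M [-0.14  0.59  0.05] w 0.0004
t 21.55 tcp [0.4759 0.0021 0.3544] F [-0.71  0.42  0.93] M [-0.14  0.58  0.05] w 0.0005 [-0.02 -0.07  2.22  1.15  0.65 -0.07]
```

View pics/end.png

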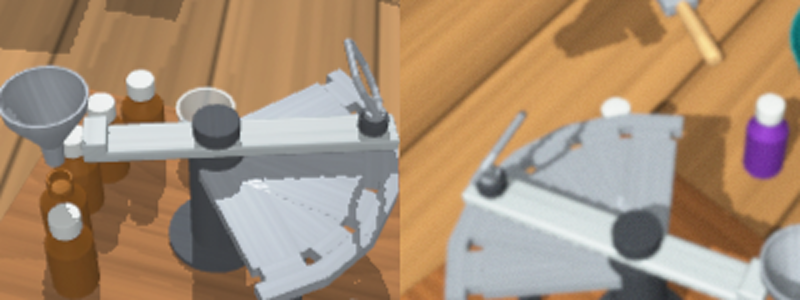

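```bash
python3 - <<'E'
from h import *
a=YAW+.349; u=np.array([np.cos(a),np.sin(a),0]); v=np.array([-u[1],u[0],0])
for lift in(0,.012):
  for n,o in(("side",(200,140)),("scene",(-10,100))):
    m=optics.camera_model(n)
    for s in(-.026,.026):
      X=np.r_[PIV,0]-.105*u+[0,0,.225+lift]+s*v
      c=R.from_quat(m["attitude"]).inv().apply(X-m["origin"])*[1,-1,-1]; p=np.array(m["intrinsics"])@(c/c[2])
      print(lift,n,s,np.round((p[:2]-o)*2,0))
E
```

```text
0 side -0.026 [346.  39.]
0 side 0.026 [356.  83.]
0 scene -0.026 [490. 159.]
0 scene 0.026 [524. 111.]
0.012 side -0.026 [347.  27.]
0.012 side 0.026 [357.  71.]
0.012 scene -0.026 [487. 148.]
0.012 scene 0.026 [523. 100.]
```

The ring bar's ends are seen at side (348,42) and scene (522,115). The prediction for a fully home pin at +0.349 is (346,39) and (524,111), while a pin resting on the plate would give (347,27) and (523,100). So the pin is home, the hand is clear and the bottles are where they were. I'll hand in.

```bash
python3 -c "
from cell import *
print(workorder.job_done())"
```

```text
the job is handed in; nothing more can be done
None
```

The job is handed in: the funnel stands over the open bottle (left of the middle one, arm at about +0.349), camera views show the pin fully home, and the hand is clear, at about 22 s on the robot's clock.

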